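# Fit the notched blade to a floor scraper at a plumbing stockroom counter

### The arm

A 6-joint arm with a two-finger parallel gripper is mounted at the origin on the work surface. World frame = base frame: x ahead of the robot, y to its left, z up, the work surface at z = 0. Lengths are in m, angles in rad, forces in N, time in s.
With the tool pointing down it reaches from about 0.35 to 0.925 m from the base axis. Payload 6.4 kg.
Tool frame: the origin (TCP) lies at the very end of the fingers, on their centre line; the grasp point (between the pads) lies 19 mm behind it; z points along the fingers, y is the direction in which the jaws open and shut (so a half turn about z gives the same grasp; the last joint's range is limited). The gripper opens to 85 mm and grips with 20 to 120 N. Pads are 22 mm wide; open, the fingers measure 114 mm over their backs; the gripper's body (76 mm by 85 mm) begins 54 mm behind the grasp point. The pads swing forward as they close: fully open they stand 13 mm farther back than shut.
Start: joints at [-1.312, 0.245, 1.558, -0, 1.339, -0.174], TCP at [0.273, -0.59, 0.231] pointing down, gripper open.
Joint ranges: [-3.13, 3.13], [-1.02, 2.26], [0.13, 2.54], [-0.95, 4.09], [0.21, 2.88], [-2.74, 2.74]. Speed limits (rad/s): [2.57, 2.57, 3.14, 3.14, 3.14, 3.14].

### API

Orientations are given as a rotation vector (axis times angle).
In Python, from bench import * gives the robot as it stands. The module is installed in compiled form; this text tells all that it offers.
- The arm moves only by the tool jog_arm, never from a script. Its argument "moves" is a list of rows, each an object with "hand": the finger opening in cm, from 0 to 8.54; "xyz": the shift along the tool's x, y, z in cm, a list of three; "rot": the turn, a rotation vector about the tool's x, y, z in degrees, a list of three. In form: [{"hand": hand, "xyz": [x, y, z], "rot": [wx, wy, wz]}, ...]. A call has 1 to 20 rows; each row shifts and turns the commanded pose from where the row before left it, along the tool's axes as they then stand; what a row does not reach is not made up. A row lasts 1/10 s, in which the tool goes at most 50 mm and 8.59 degrees, less where a joint would pass 70% of its speed; a pose out of reach is approached as far as the arm can. A call with a gripper value outside its range is refused whole. The fingers move at their own pace and stop on an object; the grip force is fixed at half the most. Time passes only in rows, so rows that do not move let the fingers close. It gives the time, the measured TCP pose, the force and the opening at its end, in the units of the state.
- read_state(): the state, without advancing time (a new reading comes with each control period).
- snapshot(name): name is "scene" or "top" or "wrist"; returns the picture (420x560x3 uint8, red, green, blue); there is no depth.
- get_calibration(name): a dict with "fx", "fy", "cx", "cy" (pixels), "k1" (the pictures are not rectified: a ray, as slopes to the right and down, at radius r is drawn at 1 + k1 r^2 times it, then the intrinsics apply), "R" (3x3) and "t" (3): a world point X has camera coordinates R X + t. Camera axes: x right, y down, z forward; pixel columns grow to the right and rows downward; lengths in m; the calibration is good to about 2 mm. A picture is of the moment at which its call begins: read the wrist's pose just before it. get_calibration takes no time and is no camera call; for the wrist camera it gives the pose at the moment of the call.
- sign_off(): hands the job in, once; it reports no verdict.
Trained networks look in the newest picture that a camera, given by its name, has taken for a name from the list of things; names that differ only in an ending like _2 or _b are one class to them, and where a whole thing is asked for, a point or a joint stands for the part that bears it (a point fixed in the world has none). Each returns a list of dicts, best first, with "score" (0 to 1); they miss things now and then, are a little off and sometimes report something else, mostly with a low value. They report only what shows in the picture. A call takes as long as a camera call. They do not tell look-alikes from the thing itself.
- boxes_of(camera, target): "xy" ([column, row] in pixels, amid what is visible of it).
The state is a dict: "t": time; "joint_positions": joint angles; "qvel": joint speeds; "joint_efforts": joint torques, N m; "tool_pos": TCP position; "eef_rot": TCP orientation; "ft_force": force on the tool from outside, world axes, zero at the start; "torque": the same for the moment, N m; "grip_width": finger opening in m.
Only numpy, scipy, OpenCV 4.12 (cv2) and the standard library are available. Lean on these libraries where they do the work, as an engineer would, in place of code of your own. Each camera call takes 0.05 s, during which the arm holds its last target.

### The job

Pick out the steel blade with the open notch in its end and lay it, without dropping it, on the bed of the scraper so that the notch goes over the locating pin. Leave it lying flat and straight along the bed, let go of it, and leave the other two blades where they are.

Things in the scene. Friction and masses are not known exactly. Their poses are not given: they have to be found in the camera images.
- blade_center (a point): Notched blade: flat grey steel plate 120 x 56 x 5 mm, 160-300 g, with an open square notch in the middle of one short end; the other end has a paler cutting edge. It lies flat on a fixed plywood block (40 x 30 mm, 22 high), overhanging 13 mm along each long side, so fingers can grip across its width. Origin: centre of outline and thickness; x along the length towards the notched end, z up.
- blade_notch (a point): Centre of that blade's notch, half-way up its thickness: 44 mm along the blade's x from blade_center. The notch is 26 mm wide and 32 mm deep, open at the end, which is 16 mm beyond this point. Same axes.
- bed (a point): Centre of the top of the scraper's bed (grey cast head, fixed to the counter, round black handle), 22 mm above the counter. x points along the bed to the pin and handle, z up. A fitted blade's centre lies here. Level rib 30 mm wide, with room for fingers beside it down to the counter, and two cross-bars 45 mm either way; the one away from the handle is 96 mm wide, its ends raised 4 mm, 84 mm between.
- pin (a point): The scraper's locating pin: upright, brass, 10 mm in diameter, 12 mm tall above the bed. Origin on its axis at the height of the bed's top, 44 mm along x from the bed's centre. Same axes as bed: x points to the handle, whose shoulder begins 32 mm beyond the pin and rises 7 mm above the bed. A fitted blade has its notched end towards the handle.
- holed_center (a point): Another grey steel blade of the same 120 x 56 x 5 mm on a like plywood block; not the one wanted. Origin: centre of the plate, half-way up; x along its length, z up. It has a closed square hole of 26 mm, centred 25 mm from the origin along x, and no notch.
- plain_center (a point): Another grey steel blade of the same 120 x 56 x 5 mm on a like plywood block; not the one wanted. Origin: centre of the plate, half-way up; x along its length, z up. It has neither hole nor notch.
There are look-alikes about, which are no part of the job. Leave any red or yellow look-alike of the part that bears blade_center alone.

How it is judged:
At the end, for the whole second after the job is handed in: The notched blade lies at rest and flat on the scraper's bed (within 4 degrees, its centre no more than 6 mm above the bed's top), the pin standing in its notch (notch centre within 14 mm of the pin's axis), the blade pointing away from the handle and in line with the bed within 12 degrees (horizontal distance between blade_notch and pin below 0.014 m and x of blade_center in the frame of pin below -0.02 m and angle between the x axis of blade_center and the x axis of pin, either way round below 0.21 rad and z of blade_center in the frame of pin between -0.002 and 0.006 m and angle between blade_center's own z axis and vertical below 0.07 rad and linear speed of blade below 0.02 m/s); the robot touches nothing.
It fails at once if another blade is moved by more than 20 mm (distance of any of holed_center, plain_center from where it was at the start of the episode above 0.02 m).
It fails at once if the notched blade is dropped: it falls free faster than 0.7 m/s (a fall of over 25 mm) (linear speed of blade above 0.7 m/s and contact force between the fingers and blade below 0.2 N).
It also fails if it takes over 38 s, if anything falls off the work surface, if the arm or the gripper's body presses on something with over 40 N, if the wrist force passes 120 N, or if a joint passes its speed limit or range.

## Working session

There is one attempt and no reset: what is moved stays moved. The work goes in short steps, Python scripts to look and compute and a tool call to move; the robot and the scene stay as the last step left them, time stands still between calls to the robot, and variables do not carry over. Pictures are saved under pics/ and viewed, and the job is handed in when it is done.

Besides the shell and the picture viewer there is one more tool, called after "Emit:" as name(argument=value, ...), one argument or row to a line, values as JSON. jog_arm: Moves the arm, as the interface text tells. Its arguments: {"type":"object","properties":{"moves":{"type":"array","items":{"type":"object","properties":{"hand":{"type":"number"},"xyz":{"type":"array","items":{"type":"number"}},"rot":{"type":"array","items":{"type":"number"}}}}}},"required":["moves"]}

```bash
mkdir -p pics
python3 - <<'E'
from bench import *
import cv2
s=read_state();print(s)
for n in("scene","top"):
    im=snapshot(n);cv2.imwrite(f"pics/{n}0.png",im[:,:,::-1]);print(n,get_calibration(n))
    for t in("blade_center","pin","blade_notch","bed"):print(t,[(d['xy'],round(d['score'],2)) for d in boxes_of(n,t)])
E
```

```text
{'t': 0.0, 'joint_positions': array([-1.31211582e+00,  2.45831561e-01,  1.55902729e+00, -9.75524327e-07,
        1.33869158e+00, -1.74121606e-01]), 'qvel': array([-1.36946997e-03, -7.10929190e-04,  2.51243706e-03, -2.02255738e-03,
       -3.39471136e-04, -1.81067009e-05]), 'joint_efforts': array([-2.09829988e-03, -4.29501879e+01, -3.26127577e+01, -2.58437294e-04,
        5.30070203e-03,  9.10750771e-06]), 'tool_pos': array([ 0.27246697, -0.58951811,  0.230162  ]), 'eef_rot': array([-3.06640935e+00, -6.74130621e-01,  1.31389807e-04]), 'ft_force': array([0.73971825, 0.0625907 , 0.6037333 ]), 'torque': array([0.04672911, 0.00251323, 0.00264767]), 'grip_width': 0.08535660348819733}
scene {'fx': 497.0396745767811, 'fy': 497.0396745767811, 'cx': 282.0402164393689, 'cy': 212.2416364096681, 'k1': -0.10361054193034784, 'R': array([[ 0.26445993,  0.96438113, -0.00547572],
       [ 0.60988819, -0.17164109, -0.77367676],
       [-0.74705913,  0.20126693, -0.63355685]]), 't': array([-0.12661892, -0.27053607,  1.46674003])}
blade_center [([289.7, 185.0], 0.93), ([232.1, 277.4], 0.67), ([287.4, 220.8], 0.65)]
pin [([134.1, 268.0], 0.63)]
blade_notch [([290.5, 184.3], 0.9), ([282.1, 219.5], 0.85), ([231.4, 275.8], 0.63)]
bed [([132.1, 267.2], 0.81)]
top {'fx': 456.7903693644513, 'fy': 456.7903693644513, 'cx': 281.2248761446876, 'cy': 207.85249086827534, 'k1': -0.1054558462323712, 'R': array([[-0.00394112, -0.99985125, -0.01679116],
       [-0.99614369,  0.00539714, -0.08757068],
       [ 0.08764828,  0.01638128, -0.99601678]]), 't': array([0.00721528, 0.50036935, 0.92653293])}
blade_center [([256.5, 282.9], 0.78), ([349.3, 154.0], 0.66), ([286.5, 210.0], 0.64)]
pin [([438.3, 189.8], 0.65)]
blade_notch [([286.6, 211.4], 0.85), ([346.6, 156.7], 0.85), ([257.2, 283.4], 0.64)]
bed [([435.2, 186.8], 0.67)]
```

View pics/scene0.png

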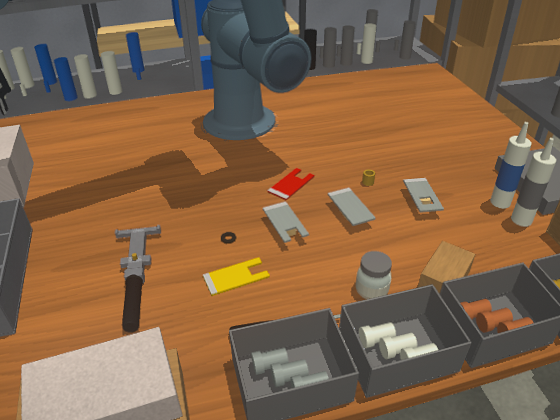

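View pics/top0.png

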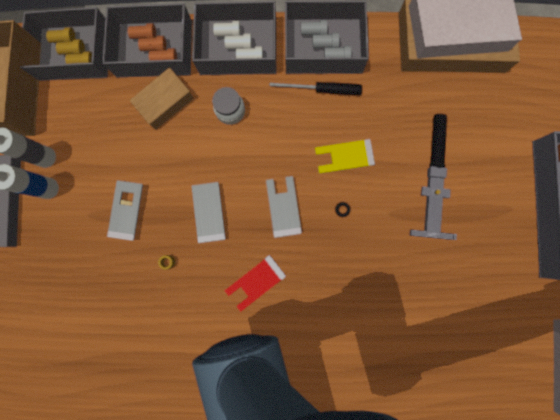

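Run:
```python
import cv2
im=cv2.imread("pics/top0.png")
a=cv2.resize(im[120:320,220:370],None,fx=4,fy=4,interpolation=2)[:, :];b=cv2.resize(im[130:250,380:500],None,fx=5,fy=5,interpolation=2)
cv2.imwrite("pics/c1.png",cv2.resize(im[125:325,220:390],None,fx=3,fy=3,interpolation=2));cv2.imwrite("pics/c2.png",b)
```

```text
(no output)
```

View pics/c1.png

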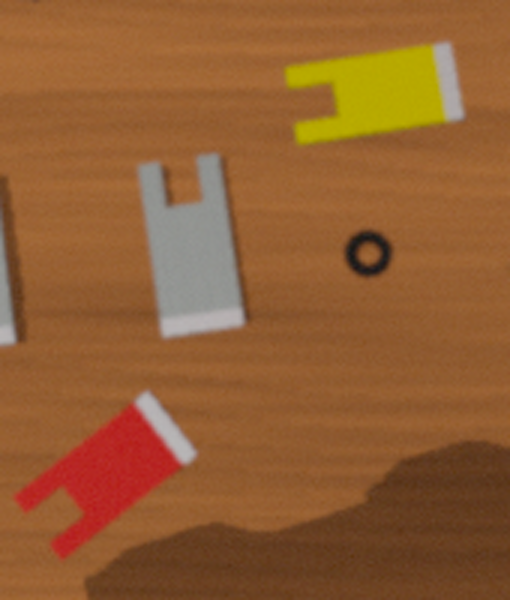

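View pics/c2.png

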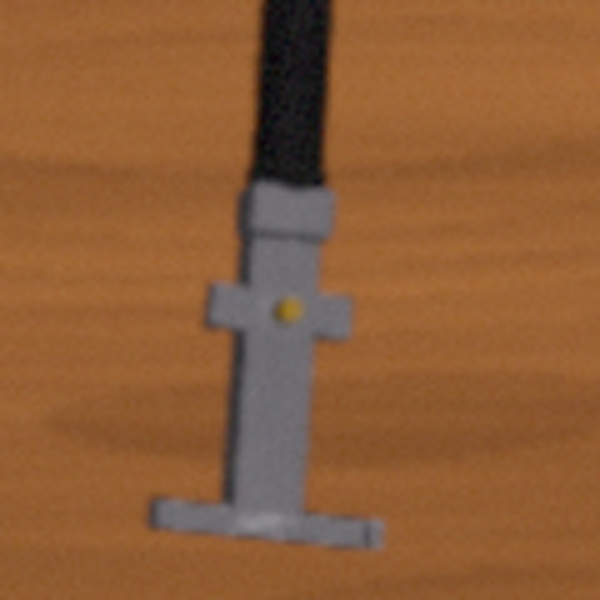

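The wanted grey notched blade is at about (284,207) in the top picture and (286,222) in the scene picture. Its notch faces away from the robot. The scraper's pin is at about (437,192) in the top picture, with the handle also pointing away. The red and yellow blades are look-alikes to leave alone.

```bash
cat > h.py <<'E'
import numpy as np, cv2
from scipy.optimize import least_squares
def proj(c,X):
    X=np.atleast_2d(X);p=X@np.array(c['R']).T+c['t'];u=p[:,:2]/p[:,2:];r2=(u**2).sum(1,keepdims=True)
    u=u*(1+c['k1']*r2);return u*[c['fx'],c['fy']]+[c['cx'],c['cy']]
def unproj(c,uv,z):
    K=np.array([[c['fx'],0,c['cx']],[0,c['fy'],c['cy']],[0,0,1]])
    n=cv2.undistortPoints(np.array(uv,float).reshape(-1,1,2),K,np.array([c['k1'],0,0,0,0])).reshape(-1,2)
    R=np.array(c['R']);d=np.c_[n,np.ones(len(n))]@R;o=-R.T@np.array(c['t'])
    return o+d*((z-o[2])/d[:,2])[:,None]
def fit(c,L,uv,z,x0):
    # planar pose x,y,yaw fit of local points L (N,3) (z offset above z)
    L=np.array(L,float);uv=np.array(uv,float)
    def W(p):
        a=p[2];return np.c_[p[0]+np.cos(a)*L[:,0]-np.sin(a)*L[:,1],p[1]+np.sin(a)*L[:,0]+np.cos(a)*L[:,1],z+L[:,2]]
    r=least_squares(lambda p:(proj(c,W(p))-uv).ravel(),x0);return r.x,r.fun.reshape(-1,2)
E
python3 - <<'E'
from bench import *
from h import *
np.set_printoptions(precision=4,suppress=True)
c=get_calibration("top")
f=lambda p,s,o:(np.array(p)+.5)/s-.5+o
bl=f([(138,165),(222,154),(244,322),(163,338),(166,207),(202,203)],3,[220,125])
w=unproj(c,bl,.027);print(w)
L=[(.06,.028,.0025),(.06,-.028,.0025),(-.06,-.028,.0025),(-.06,.028,.0025),(.028,.013,.0025),(.028,-.013,.0025)]
x,r=fit(c,L,bl,.0245,[w[:,0].mean(),w[:,1].mean(),0]);print("blade",x,r.round(1).tolist())
pin=f([(288,309)],5,[380,130]);print("pin",unproj(c,pin,.034))
e=f([(150,512),(383,532),(212,310),(352,315)],5,[380,130]);print(unproj(c,e,.024))
print("other",unproj(c,[(126,210),(208,212)],.027))
# whole top picture check
for n in['top','scene']:
  cc=get_calibration(n);print(n,proj(cc,[[x[0],x[1],.0245]]),proj(cc,unproj(c,pin,.034)))
cw=get_calibration("wrist");print(cw)
E
```

```text
[[ 0.559   0.0369  0.027 ]
 [ 0.5663 -0.0213  0.027 ]
 [ 0.4499 -0.0357  0.027 ]
 [ 0.4392  0.0199  0.027 ]
 [ 0.5295  0.0176  0.027 ]
 [ 0.5322 -0.0073  0.027 ]]
blade [0.5034 0.0004 0.139 ] [[0.2, -0.0], [-1.1, -0.2], [0.0, 1.0], [0.0, -0.5], [0.2, 0.1], [0.6, -0.4]]
pin [[ 0.5318 -0.3186  0.034 ]]
[[ 0.4486 -0.2608  0.024 ]
 [ 0.4394 -0.3592  0.024 ]
 [ 0.5327 -0.2895  0.024 ]
 [ 0.5304 -0.3492  0.024 ]]
other [[0.4972 0.3313 0.027 ]
 [0.4921 0.1568 0.027 ]]
top [[283.3643 206.2725]] [[437.2 191.4]]
scene [[285.1655 220.3241]] [[135.2891 253.3468]]
{'fx': 322.4104898252757, 'fy': 322.4104898252757, 'cx': 280.8271705915108, 'cy': 206.84480162063863, 'k1': -0.07478710365530776, 'R': array([[ 0.4195, -0.9077,  0.0008],
       [-0.8746, -0.404 ,  0.2681],
       [-0.243 , -0.1132, -0.9634]]), 't': array([-0.649 , -0.0346,  0.3773])}
```

```bash
cat >> h.py <<'E'
from scipy.spatial.transform import Rotation as Ro
def go(s,xy,z,yaw):
    """tool-frame shift (cm) and rot (deg) from the measured pose to a down pose with tool x at yaw"""
    R=Ro.from_rotvec(s['eef_rot'])
    d=R.inv().apply(np.r_[xy,z]-s['tool_pos'])*100
    T=Ro.from_matrix(np.array([[np.cos(yaw),np.sin(yaw),0],[np.sin(yaw),-np.cos(yaw),0],[0,0,-1]]))
    return d.round(2),np.degrees((R.inv()*T).as_rotvec()).round(2)
E
python3 - <<'E'
from bench import *
from h import *
s=read_state();c=get_calibration("wrist")
R=Ro.from_rotvec(s['eef_rot']);o=-np.array(c['R']).T@c['t']
print("cam in tool",R.inv().apply(o-s['tool_pos']),R.inv().apply(np.array(c['R'])[2]))
print(go(s,[.42,-.31],.22,-.095))
E
```

```text
cam in tool [ 0.06790665 -0.00133514 -0.14205542] [-2.68076988e-01  8.80803582e-04  9.63397090e-01]
(array([ 25.13, -19.24,   1.13]), array([-1.000e-02,  0.000e+00,  3.024e+01]))
```

Emit:
jog_arm(
  moves=[
    {"hand": 8.5, "xyz": [3.37, -2.3, 0.1], "rot": [0, 0, 0]},
    {"hand": 8.5, "xyz": [3.37, -2.3, 0.1], "rot": [0, 0, 0]},
    {"hand": 8.5, "xyz": [3.37, -2.3, 0.1], "rot": [0, 0, 0]},
    {"hand": 8.5, "xyz": [3.37, -2.3, 0.1], "rot": [0, 0, 0]},
    {"hand": 8.5, "xyz": [3.37, -2.3, 0.1], "rot": [0, 0, 0]},
    {"hand": 8.5, "xyz": [3.37, -2.3, 0.1], "rot": [0, 0, 0]},
    {"hand": 8.5, "xyz": [3.37, -2.3, 0.1], "rot": [0, 0, 0]},
    {"hand": 8.5, "xyz": [3.37, -2.3, 0.1], "rot": [0, 0, 0]},
    {"hand": 8.5, "xyz": [0, 0, 0], "rot": [0, 0, 7.56]},
    {"hand": 8.5, "xyz": [0, 0, 0], "rot": [0, 0, 7.56]},
    {"hand": 8.5, "xyz": [0, 0, 0], "rot": [0, 0, 7.56]},
    {"hand": 8.5, "xyz": [0, 0, 0], "rot": [0, 0, 7.56]},
    {"hand": 8.5, "xyz": [0, 0, 0], "rot": [0, 0, 0]},
    {"hand": 8.5, "xyz": [0, 0, 0], "rot": [0, 0, 0]},
  ],
)

```text
t: 1.9
tool_pos: [0.4402, -0.31, 0.2234]
eef_rot: [3.138, -0.145, 0.0]
ft_force: [0.1, -0.7, -1.1]
grip_width: 0.0849
```

Run:
```python
from bench import *
from h import *
import pickle
s=read_state();c=get_calibration("wrist");im=snapshot("wrist")
pickle.dump((s,c),open("w1.pkl","wb"));cv2.imwrite("pics/w1.png",im[:,:,::-1])
p=proj(c,[[.5318,-.3186,.034],[.488,-.3144,.022]]);print(s['tool_pos'],p)
print(go(s,[.45,-.007],.22,.139))
```

```text
[ 0.44021026 -0.3099827   0.22338663] [[281.90110414  91.90663371]
 [281.68008953 136.68895429]]
(array([ -1.82, -30.26,   0.33]), array([ 1.000e-02, -1.000e-02, -1.325e+01]))
```

View pics/w1.png

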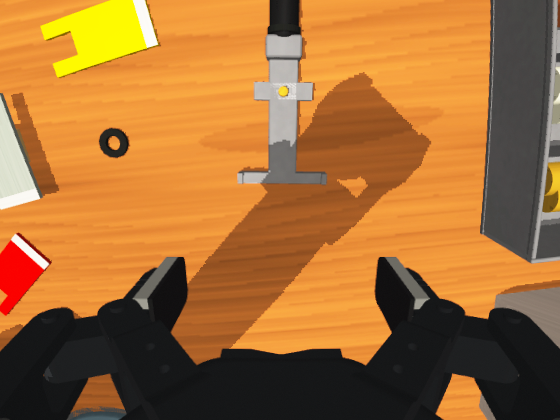

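The scraper's pin is at (284,91) and its far bar runs from (238,178) to (327,178). Both are within about 2 px of what the top-camera fit predicted.

Emit:
jog_arm(
  moves=[
    {"hand": 8.5, "xyz": [-0.23, -3.78, 0.04], "rot": [0, 0, 0]},
    {"hand": 8.5, "xyz": [-0.23, -3.78, 0.04], "rot": [0, 0, 0]},
    {"hand": 8.5, "xyz": [-0.23, -3.78, 0.04], "rot": [0, 0, 0]},
    {"hand": 8.5, "xyz": [-0.23, -3.78, 0.04], "rot": [0, 0, 0]},
    {"hand": 8.5, "xyz": [-0.23, -3.78, 0.04], "rot": [0, 0, 0]},
    {"hand": 8.5, "xyz": [-0.23, -3.78, 0.04], "rot": [0, 0, 0]},
    {"hand": 8.5, "xyz": [-0.23, -3.78, 0.04], "rot": [0, 0, 0]},
    {"hand": 8.5, "xyz": [-0.23, -3.78, 0.04], "rot": [0, 0, 0]},
    {"hand": 8.5, "xyz": [0, 0, 0], "rot": [0, 0, -6.62]},
    {"hand": 8.5, "xyz": [0, 0, 0], "rot": [0, 0, -6.62]},
    {"hand": 8.5, "xyz": [0, 0, 0], "rot": [0, 0, 0]},
    {"hand": 8.5, "xyz": [0, 0, 0], "rot": [0, 0, 0]},
  ],
)

```text
t: 3.15
tool_pos: [0.4506, -0.0073, 0.2202]
eef_rot: [3.134, 0.211, 0.0]
ft_force: [-0.5, -0.1, -0.2]
grip_width: 0.0848
```

Run:
```python
from bench import *
from h import *
import pickle
s1,c1=pickle.load(open("w1.pkl","rb"))
print(unproj(c1,[(283.5,91)],.034),unproj(c1,[(238,173),(327,173)],.026), unproj(c1,[(254,91),(313,91)],.022),unproj(c1,[(284.5,46)],.029))
s=read_state();c=get_calibration("wrist");im=snapshot("wrist")
pickle.dump((s,c),open("w2.pkl","wb"));cv2.imwrite("pics/w2.png",im[:,:,::-1])
cv2.imwrite("pics/w2c.png",cv2.resize(im[20:220,190:390,::-1],None,fx=3,fy=3,interpolation=2))
print(s['tool_pos'],s['eef_rot'])
```

```text
[[ 0.53250704 -0.32023647  0.034     ]] [[ 0.45476184 -0.2646762   0.026     ]
 [ 0.44604122 -0.35896966  0.026     ]] [[ 0.53623501 -0.29062534  0.022     ]
 [ 0.53075331 -0.35025246  0.022     ]] [[ 0.57469627 -0.32508192  0.029     ]]
[ 0.45058847 -0.00729385  0.22015261] [3.13445110e+00 2.10991382e-01 1.68262512e-04]
```

View pics/w2.png

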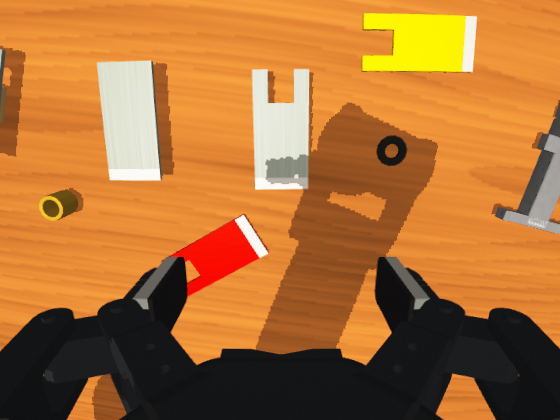

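View pics/w2c.png

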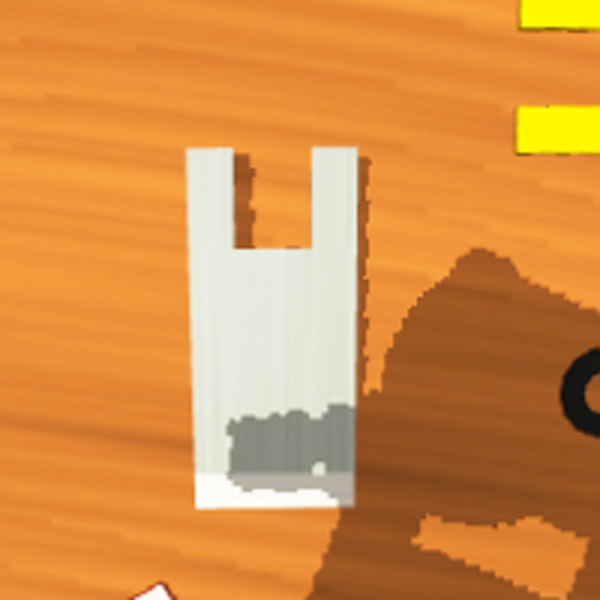

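The notched blade fills crop corners (187,149) to (354,508), with the notch facing away. The red look-alike stays at least 60 mm from where the fingers will go.

Run:
```python
from bench import *
from h import *
import pickle
s,c=pickle.load(open("w2.pkl","rb"))
f=lambda p,s,o:(np.array(p)+.5)/s-.5+o
L=[(.06,.028,.0025),(.06,-.028,.0025),(-.06,-.028,.0025),(-.06,.028,.0025),(.028,.013,.0025),(.028,-.013,.0025)]
uv=f([(187,149),(358,147),(354,508),(195,510),(234,248),(313,248)],3,[190,20])
x,r=fit(c,L,uv,.0245,[.5,0,.14]);print(x,r.round(1).tolist())
g=x[:2]-.006*np.array([np.cos(x[2]),np.sin(x[2])]);print(g)
print(go(read_state(),g,.08,x[2]),go(read_state(),g,.004,x[2]))
```

```text
[0.50412426 0.00089464 0.14087259] [[-0.1, -0.1], [0.2, 0.2], [-0.1, -0.3], [0.3, -0.6], [0.0, 0.5], [-0.2, 0.3]]
[4.98183692e-01 5.21941366e-05]
(array([ 4.82, -0.1 , 14.01]), array([ 0.  , -0.  , -0.38])) (array([ 4.82, -0.1 , 21.61]), array([ 0.  , -0.  , -0.38]))
```

Emit:
jog_arm(
  moves=[
    {"hand": 8.5, "xyz": [2.41, -0.05, 0], "rot": [0, 0, -0.38]},
    {"hand": 8.5, "xyz": [2.41, -0.05, 3], "rot": [0, 0, 0]},
    {"hand": 8.5, "xyz": [0, 0, 4], "rot": [0, 0, 0]},
    {"hand": 8.5, "xyz": [0, 0, 4], "rot": [0, 0, 0]},
    {"hand": 8.5, "xyz": [0, 0, 3], "rot": [0, 0, 0]},
    {"hand": 8.5, "xyz": [0, 0, 2.5], "rot": [0, 0, 0]},
    {"hand": 8.5, "xyz": [0, 0, 2], "rot": [0, 0, 0]},
    {"hand": 8.5, "xyz": [0, 0, 1.5], "rot": [0, 0, 0]},
    {"hand": 8.5, "xyz": [0, 0, 1], "rot": [0, 0, 0]},
    {"hand": 8.5, "xyz": [0, 0, 0.6], "rot": [0, 0, 0]},
    {"hand": 8.5, "xyz": [0, 0, 0], "rot": [0, 0, 0]},
    {"hand": 8.5, "xyz": [0, 0, 0], "rot": [0, 0, 0]},
  ],
)

```text
t: 4.4
tool_pos: [0.4987, 0.0003, 0.0047]
eef_rot: [3.133, 0.224, 0.002]
ft_force: [0.4, -0.5, -0.2]
grip_width: 0.085
```

Emit:
jog_arm(
  moves=[
    {"hand": 7.0, "xyz": [0, 0, 0], "rot": [0, 0, 0]},
    {"hand": 6.2, "xyz": [0, 0, 0], "rot": [0, 0, 0]},
    {"hand": 5.8, "xyz": [0, 0, 0], "rot": [0, 0, 0]},
    {"hand": 5.0, "xyz": [0, 0, 0], "rot": [0, 0, 0]},
    {"hand": 4.0, "xyz": [0, 0, 0], "rot": [0, 0, 0]},
    {"hand": 4.0, "xyz": [0, 0, 0], "rot": [0, 0, 0]},
    {"hand": 4.0, "xyz": [0, 0, 0], "rot": [0, 0, 0]},
    {"hand": 4.0, "xyz": [0, 0, 0], "rot": [0, 0, 0]},
  ],
)

```text
t: 5.2
tool_pos: [0.4987, 0.0003, 0.005]
eef_rot: [3.133, 0.224, 0.001]
ft_force: [-1.7, 0.5, 6.0]
grip_width: 0.0543
```

Emit:
jog_arm(
  moves=[
    {"hand": 4.0, "xyz": [0, 0, -0.5], "rot": [0, 0, 0]},
    {"hand": 4.0, "xyz": [0, 0, -1], "rot": [0, 0, 0]},
    {"hand": 4.0, "xyz": [0, 0, -1], "rot": [0, 0, 0]},
    {"hand": 4.0, "xyz": [0, 0, -1.5], "rot": [0, 0, 0]},
    {"hand": 4.0, "xyz": [0, 0, -2], "rot": [0, 0, 0]},
    {"hand": 4.0, "xyz": [0, 0, -2], "rot": [0, 0, 0]},
    {"hand": 4.0, "xyz": [0, 0, -2], "rot": [0, 0, 0]},
    {"hand": 4.0, "xyz": [0, 0, 0], "rot": [0, 0, 0]},
    {"hand": 4.0, "xyz": [0, 0, 0], "rot": [0, 0, 0]},
  ],
)

```text
t: 6.1
tool_pos: [0.4982, 0.0005, 0.1044]
eef_rot: [3.133, 0.224, 0.001]
ft_force: [-0.9, 0.0, -2.1]
grip_width: 0.0543
```

Run:
```python
from bench import *
from h import *
import pickle
s=read_state();c=get_calibration("wrist");im=snapshot("wrist")
pickle.dump((s,c),open("w3.pkl","wb"));cv2.imwrite("pics/w3.png",im[:,:,::-1])
cv2.imwrite("pics/w3c.png",cv2.resize(im[180:380,180:380,::-1],None,fx=3,fy=3,interpolation=2))
cv2.imwrite("pics/s3.png",snapshot("scene")[:,:,::-1])
print(s['tool_pos'],s['eef_rot'],s['ft_force'],s['torque'],s['grip_width'])
```

```text
[4.98208448e-01 4.90747264e-04 1.04371162e-01] [3.13332701e+00 2.23993978e-01 1.39118894e-03] [-0.93043999  0.02537359 -2.06443161] [-0.00086954 -0.01701369  0.02581607] 0.05433813090471558
```

View pics/w3.png

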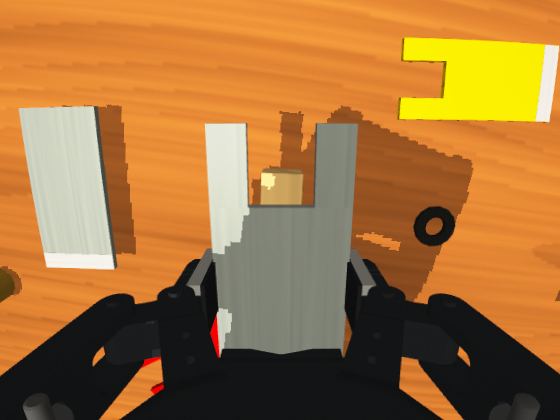

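View pics/s3.png

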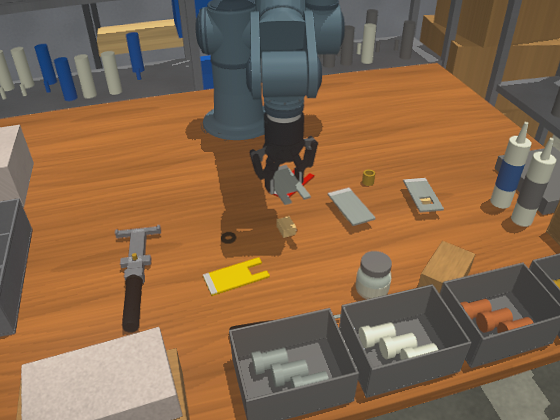

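The blade is held level between the pads, with its notched end at rows 124–206 and columns 206–357. I'll fit its offset and pitch in the tool frame.

Run:
```python
from bench import *
from h import *
import pickle
s,c=pickle.load(open("w3.pkl","rb"))
L=np.array([(60,28,2.5),(60,13,2.5),(60,-13,2.5),(60,-28,2.5),(28,13,2.5),(28,-13,2.5)])/1000
uv=np.array([(206,124),(247,124),(315.5,124),(357.5,124),(249,206),(314.5,206)])
RT=Ro.from_rotvec(s['eef_rot'])
def W(p): # pose in tool frame: blade axes x, -y, -z
    B=Ro.from_euler('zyx',p[3:])*Ro.from_euler('x',180,degrees=True)
    return RT.apply(B.apply(L)+p[:3])+s['tool_pos']
r=least_squares(lambda p:np.r_[(proj(c,W(p))-uv).ravel(), p[5]*300,p[4]*30],[.006,0,-.02,0,0,0]);print(r.x,r.fun.round(1))
p=r.x
# target: bed yaw, pin
pin=np.array([.5322,-.3195]);yaw=-.093
bed=pin-.044*np.array([np.cos(yaw),np.sin(yaw)]);print("bed",bed)
ty=yaw+p[3]   # tool z is down: blade yaw world = tool yaw - p3
t=bed-np.array([np.cos(ty)*p[0]+np.sin(ty)*p[1],np.sin(ty)*p[0]-np.cos(ty)*p[1]])
print("tcp target",t,ty,"tcp z",.0245+p[2]) 
print(go(s,t,.1044,ty))
```

```text
[ 5.42385034e-03 -8.38671029e-04 -1.55643591e-02 -1.48377548e-03
  1.54525311e-02 -7.55746361e-05] [ 0.5  0.1 -0.4 -0.2  1.  -0.3 -0.9 -0.1 -0.1  0.4 -0.2  0.3 -0.   0.5]
bed [ 0.48839014 -0.3154139 ]
tcp target [ 0.48291136 -0.31573712] -0.09448377547996169 tcp z 0.008935640862790074
(array([-6.01, 31.08,  0.  ]), array([ 1.000e-02, -5.000e-02,  1.359e+01]))
```

Emit:
jog_arm(
  moves=[
    {"hand": 4.0, "xyz": [-0.3, 1.5, 0], "rot": [0, 0, 0]},
    {"hand": 4.0, "xyz": [-0.6, 3, 0], "rot": [0, 0, 0]},
    {"hand": 4.0, "xyz": [-0.6, 3, 0], "rot": [0, 0, 0]},
    {"hand": 4.0, "xyz": [-0.6, 3, 0], "rot": [0, 0, 0]},
    {"hand": 4.0, "xyz": [-0.6, 3, 0], "rot": [0, 0, 0]},
    {"hand": 4.0, "xyz": [-0.6, 3, 0], "rot": [0, 0, 0]},
    {"hand": 4.0, "xyz": [-0.6, 3, 0], "rot": [0, 0, 0]},
    {"hand": 4.0, "xyz": [-0.6, 3, 0], "rot": [0, 0, 0]},
    {"hand": 4.0, "xyz": [-0.6, 3, 0], "rot": [0, 0, 0]},
    {"hand": 4.0, "xyz": [-0.6, 3, 0], "rot": [0, 0, 0]},
    {"hand": 4.0, "xyz": [-0.31, 2.58, 0], "rot": [0, 0, 0]},
    {"hand": 4.0, "xyz": [0, 0, 0], "rot": [0, 0, 4.6]},
    {"hand": 4.0, "xyz": [0, 0, 0], "rot": [0, 0, 4.6]},
    {"hand": 4.0, "xyz": [0, 0, 0], "rot": [0, 0, 4.39]},
    {"hand": 4.0, "xyz": [0, 0, 0], "rot": [0, 0, 0]},
    {"hand": 4.0, "xyz": [0, 0, 0], "rot": [0, 0, 0]},
  ],
)

```text
t: 7.8
tool_pos: [0.4824, -0.3152, 0.1029]
eef_rot: [-3.137, 0.146, 0.002]
ft_force: [-0.0, -0.5, -1.6]
grip_width: 0.0541
```

Run:
```python
from bench import *
from h import *
import pickle
s=read_state();c=get_calibration("wrist");im=snapshot("wrist")
pickle.dump((s,c),open("w4.pkl","wb"));cv2.imwrite("pics/w4.png",im[:,:,::-1])
print(s['tool_pos'],s['eef_rot'],s['ft_force'],s['torque'],s['grip_width'])
print(go(s,[.4829,-.3157],.006,-.0945),proj(c,[[.5322,-.3195,.034]]))
```

```text
[ 0.48237548 -0.31519057  0.10293627] [-3.13686262e+00  1.45654012e-01  2.45568191e-03] [-0.02520331 -0.4814528  -1.62533946] [ 0.01986456 -0.01905775  0.03422624] 0.054055676269669235
(array([0.07, 0.06, 9.69]), array([-0.07,  0.09,  0.1 ])) [[281.99681404 145.00999109]]
```

View pics/w4.png

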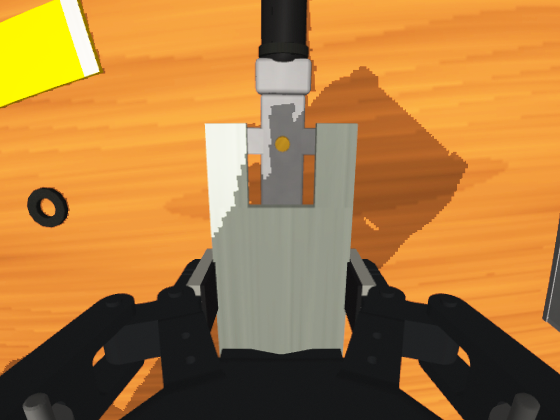

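The pin at (282,144) matches the prediction of (282,145) and is centred in the notch, so I'll lower.

Emit:
jog_arm(
  moves=[
    {"hand": 4.0, "xyz": [0.07, 0.06, 1], "rot": [0, 0, 0]},
    {"hand": 4.0, "xyz": [0, 0, 2], "rot": [0, 0, 0]},
    {"hand": 4.0, "xyz": [0, 0, 2], "rot": [0, 0, 0]},
    {"hand": 4.0, "xyz": [0, 0, 1.5], "rot": [0, 0, 0]},
    {"hand": 4.0, "xyz": [0, 0, 1], "rot": [0, 0, 0]},
    {"hand": 4.0, "xyz": [0, 0, 0.7], "rot": [0, 0, 0]},
    {"hand": 4.0, "xyz": [0, 0, 0.4], "rot": [0, 0, 0]},
    {"hand": 4.0, "xyz": [0, 0, 0.2], "rot": [0, 0, 0]},
    {"hand": 4.0, "xyz": [0, 0, 0.2], "rot": [0, 0, 0]},
    {"hand": 4.0, "xyz": [0, 0, 0], "rot": [0, 0, 0]},
  ],
)

```text
t: 8.85
tool_pos: [0.4837, -0.3165, 0.0144]
eef_rot: [3.138, -0.148, 0.001]
ft_force: [-0.0, -0.2, -1.5]
grip_width: 0.0542
```

Emit:
jog_arm(
  moves=[
    {"hand": 4.0, "xyz": [0, 0, 0.2], "rot": [0, 0, 0]},
    {"hand": 4.0, "xyz": [0, 0, 0.2], "rot": [0, 0, 0]},
    {"hand": 4.0, "xyz": [0, 0, 0], "rot": [0, 0, 0]},
    {"hand": 4.0, "xyz": [0, 0, 0.1], "rot": [0, 0, 0]},
    {"hand": 4.0, "xyz": [0, 0, 0], "rot": [0, 0, 0]},
  ],
)

```text
t: 9.35
tool_pos: [0.4835, -0.3163, 0.009]
eef_rot: [-3.138, 0.148, 0.0]
ft_force: [-0.5, 0.4, -2.2]
grip_width: 0.0543
```

Emit:
jog_arm(
  moves=[
    {"hand": 4.0, "xyz": [0, 0, 0.1], "rot": [0, 0, 0]},
    {"hand": 4.0, "xyz": [0, 0, 0.1], "rot": [0, 0, 0]},
    {"hand": 4.0, "xyz": [0, 0, 0], "rot": [0, 0, 0]},
    {"hand": 4.0, "xyz": [0, 0, 0.1], "rot": [0, 0, 0]},
    {"hand": 4.0, "xyz": [0, 0, 0], "rot": [0, 0, 0]},
  ],
)

```text
t: 9.85
tool_pos: [0.4834, -0.3163, 0.0059]
eef_rot: [-3.138, 0.148, 0.0]
ft_force: [-0.0, 0.2, -2.5]
grip_width: 0.0546
```

Emit:
jog_arm(
  moves=[
    {"hand": 4.0, "xyz": [0, 0, 0.1], "rot": [0, 0, 0]},
    {"hand": 4.0, "xyz": [0, 0, 0.05], "rot": [0, 0, 0]},
    {"hand": 4.0, "xyz": [0, 0, 0], "rot": [0, 0, 0]},
  ],
)

```text
t: 10.15
tool_pos: [0.4836, -0.3165, 0.0051]
eef_rot: [3.138, -0.148, 0.0]
ft_force: [-1.4, 1.7, 4.0]
grip_width: 0.0544
```

Run:
```python
from bench import *
import cv2
cv2.imwrite("pics/w5.png",snapshot("wrist")[:,:,::-1])
cv2.imwrite("pics/s5.png",cv2.resize(snapshot("scene")[180:330,60:220,::-1],None,fx=4,fy=4,interpolation=2))
```

```text
(no output)
```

View pics/w5.png

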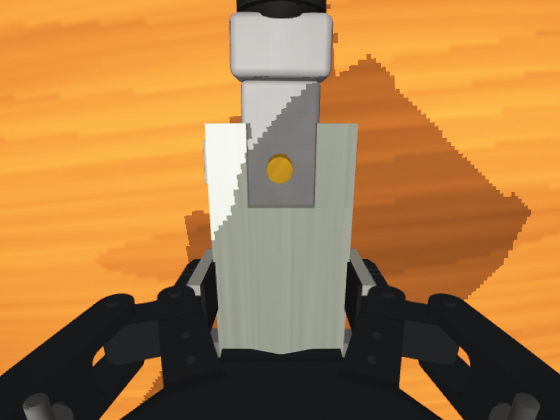

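View pics/s5.png

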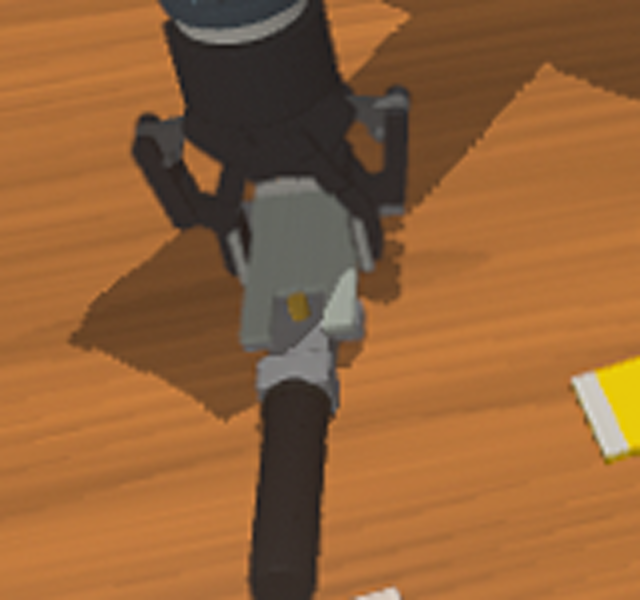

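The pin stands in the notch at (280,168), and the force now reads +4 N where the held blade gave about −2, so the blade has touched the bed. I'll open slowly and then withdraw.

Emit:
jog_arm(
  moves=[
    {"hand": 5.4, "xyz": [0, 0, 0], "rot": [0, 0, 0]},
    {"hand": 5.8, "xyz": [0, 0, 0], "rot": [0, 0, 0]},
    {"hand": 6.2, "xyz": [0, 0, 0], "rot": [0, 0, 0]},
    {"hand": 6.8, "xyz": [0, 0, 0], "rot": [0, 0, 0]},
    {"hand": 7.4, "xyz": [0, 0, 0], "rot": [0, 0, 0]},
    {"hand": 8.0, "xyz": [0, 0, 0], "rot": [0, 0, 0]},
    {"hand": 8.0, "xyz": [0, 0, 0], "rot": [0, 0, 0]},
    {"hand": 8.0, "xyz": [0, 0, 0], "rot": [0, 0, 0]},
    {"hand": 8.0, "xyz": [0, 0, 0], "rot": [0, 0, 0]},
  ],
)

```text
t: 11.15
tool_pos: [0.4835, -0.3163, 0.0046]
eef_rot: [3.138, -0.148, -0.0]
ft_force: [-0.3, -0.3, -0.1]
grip_width: 0.0802
```

Run:
```python
from bench import *
import cv2
cv2.imwrite("pics/w6.png",snapshot("wrist")[:,:,::-1])
```

```text
(no output)
```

View pics/w6.png

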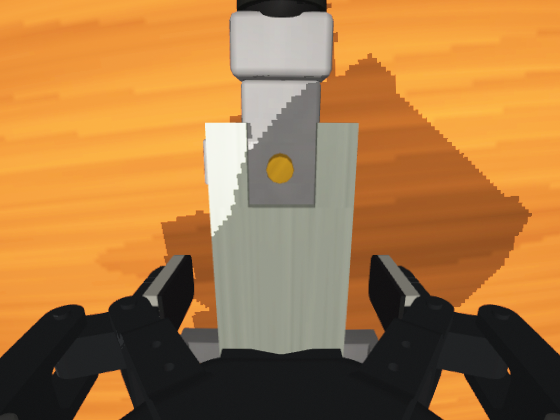

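The blade did not move when released: the notch is still around the pin at (280,168) and both pads are clear. Now straight up.

Emit:
jog_arm(
  moves=[
    {"hand": 8.0, "xyz": [0, 0, -0.5], "rot": [0, 0, 0]},
    {"hand": 8.0, "xyz": [0, 0, -1], "rot": [0, 0, 0]},
    {"hand": 8.0, "xyz": [0, 0, -2], "rot": [0, 0, 0]},
    {"hand": 8.0, "xyz": [0, 0, -3], "rot": [0, 0, 0]},
    {"hand": 8.0, "xyz": [0, 0, -4], "rot": [0, 0, 0]},
    {"hand": 8.0, "xyz": [-1, 0, -4], "rot": [0, 0, 0]},
    {"hand": 8.0, "xyz": [-3, 0, -4], "rot": [0, 0, 0]},
    {"hand": 8.0, "xyz": [-2, 0, -2], "rot": [0, 0, 0]},
    {"hand": 8.0, "xyz": [0, 0, 0], "rot": [0, 0, 0]},
    {"hand": 8.0, "xyz": [0, 0, 0], "rot": [0, 0, 0]},
  ],
)

```text
t: 12.2
tool_pos: [0.4239, -0.3108, 0.2103]
eef_rot: [3.137, -0.149, 0.002]
ft_force: [-0.3, -0.7, -0.2]
grip_width: 0.0803
```

Run:
```python
from bench import *
from h import *
import pickle
s=read_state();c=get_calibration("wrist");im=snapshot("wrist")
pickle.dump((s,c),open("w7.pkl","wb"))
cv2.imwrite("pics/w7.png",cv2.resize(im[20:220,180:380,::-1],None,fx=3,fy=3,interpolation=2))
cv2.imwrite("pics/s7.png",snapshot("scene")[:,:,::-1]);print(s['tool_pos'],s['ft_force'])
```

```text
[ 0.42391308 -0.3108367   0.210348  ] [-0.26392234 -0.66028596 -0.21982595]
```

View pics/w7.png

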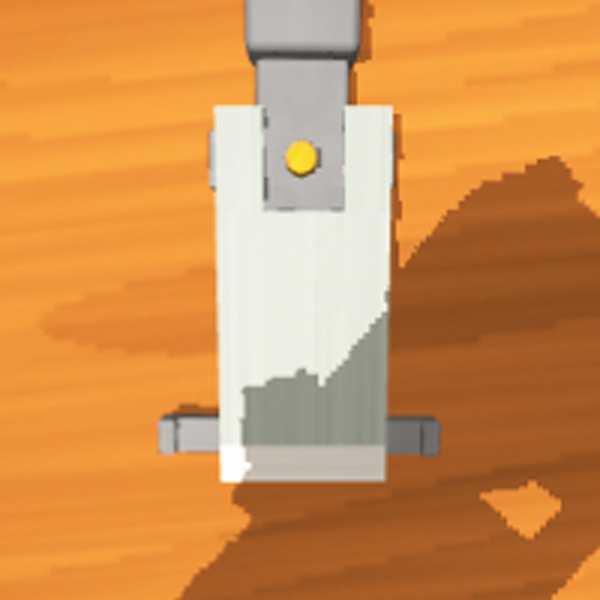

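View pics/s7.png

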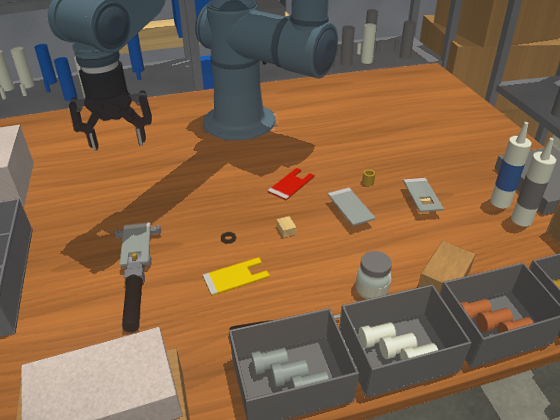

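The blade lies on the bed with the pin standing in the notch (crop 302,157). It sits between the bar's raised ends and in line with the bed, and the other blades are where they were.

Run:
```python
from bench import *
from h import *
import pickle
s,c=pickle.load(open("w7.pkl","rb"))
f=lambda p,s,o:(np.array(p)+.5)/s-.5+o
L=[(.06,.028,.0025),(.06,-.028,.0025),(-.06,-.028,.0025),(-.06,.028,.0025),(.028,.013,.0025),(.028,-.013,.0025)]
uv=f([(214,106),(392,106),(385,481),(220,481),(264,209),(344,209)],3,[180,20])
x,r=fit(c,L,uv,.0245,[.48,-.31,-.09]);print(x,r.round(1).tolist())
n=x[:2]+.044*np.array([np.cos(x[2]),np.sin(x[2])]);pin=unproj(c,f([(302,157)],3,[180,20]),.034);print(n,pin,np.linalg.norm(n-pin[0,:2]))
sign_off()
```

```text
[ 0.48944211 -0.31618446 -0.0967259 ] [[0.1, -0.4], [0.2, -0.3], [-0.1, -0.1], [0.3, -0.1], [-0.4, 0.4], [-0.0, 0.5]]
[ 0.53323644 -0.32043376] [[ 0.53263578 -0.31994062  0.034     ]] 0.0007771679842806035
the job is handed in; nothing more can be done
```

The grey notched blade is on the scraper's bed with the locating pin in its notch, released, and the job is handed in at about 12 s. I gripped it across its width, lifted it, carried it over and lowered it until the force reading showed contact. The gripper then opened and moved clear.

The last wrist-camera fit gave:

- **Position:** the notch centre is about 0.8 mm from the pin's axis (limit 14 mm).
- **Alignment:** the blade is within about 0.3° of my measured bed direction (limit 12°).
- **Flatness:** I assumed the blade lay flat at fitted height. The fit leaves at most 0.5 px of error, which agrees with that, but tilt was not measured separately.

The other two blades and the red and yellow look-alikes look unmoved in the final scene picture; I did not measure them. No check failed. One number disagreed: a rough wrist-camera estimate put the held blade about 4 mm off its actual height, so I relied on the contact force when lowering it.

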